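# Set the strap-width gauge by its thumbwheel

## Task

Set the strap-width gauge: roll its knurled thumbwheel under a fingertip, as many strokes as it takes, so that the fence closes toward the fixed jaw until the fence's pointer stands tip to tip with the pointer of the mark rider. Move the fence only by rolling the wheel: do not touch the fence or the mark rider, and do not move or lift the things lying about. Finish with the hand clear of the gauge.

Things in the scene. Friction and masses are not known exactly. Their poses are not given: they have to be found in the camera images.
- gauge: Strap-width gauge screwed to the bench: dark steel base 200 (x) x 100 (y) x 12 mm; origin centre of its underside on the bench, x lengthwise away from the robot (yaw up to 0.35 rad either way), z up. From -x to +x: grey wheel housing (x -94 to -16, y -24 to 24, flat top at z 62 mm) enclosing the thumbwheel but for its crown, sliding fence, fixed steel jaw (x 80 to 94, top at z 48 mm).
- wheel_crown (a point): Topmost point of the thumbwheel's rim, mid-width, fixed on the gauge at its x = -55, y = 0, z = 76 mm: 14 mm above the housing's top and the highest point of the gauge; axes as the gauge's.
- thumbwheel: Knurled steel wheel, 60 mm diameter, 20 mm wide, axle along the gauge's y; origin at its centre, 30 mm under the crown. Turns lightly (under 1 N at the rim), stays where left; a finger pressing the crown with 3 to 15 N and moved level along the gauge's x rolls it. Crown toward +x closes the fence (toward +x), toward -x opens it: 8 mm of fence travel per radian, 0.27 mm per mm of rim travel.
- fence: Sliding fence, an aluminium block 14 (x) x 56 (y) mm, top at z = 47 mm, on the gauge between wheel housing and fixed jaw; slides along the gauge's x, starts fully open with its origin at gauge x = 15 mm (58 mm gap to the fixed jaw), can travel 55 mm. Origin: gauge y = 0, z = 0, mid-thickness of the block.
- fence_pointer (a point): Tip of the fence's small bright steel pointer, which sticks out of the fence's +y side at mid-thickness, 44 mm above the bench; moves with the fence; axes as the gauge's.
- mark_rider: Mark rider: small brass block 12 x 12 mm, top at z = 45 mm, on a rod along the gauge's +y edge; clamped at a different place along the gauge's x every time, 12 to 44 mm ahead of the fence's start. Origin: gauge y = 0, z = 0, at the pointer's x.
- mark_pointer (a point): Tip of the mark rider's small bright steel pointer, which points to -y at the fence, 44 mm above the bench; axes as the gauge's. When fence and mark are set, the two tips have the same gauge x and stand 1.6 mm apart in y.
- beeswax: Loose block of beeswax, 32 x 46 x 18 mm, lying right of the gauge; origin under its centre. Bystander.
- thread_spool: Loose small spool of pale thread, 40 mm across, 45 mm high, standing between robot and gauge; origin about under its winding. Bystander.
- buckle: Loose steel buckle 41 x 34 x 11 mm lying at the far left; origin under its centre. Bystander.

How it is judged:
By the outcome, as a careful person would: the job done as asked, in the order asked, and still so for the second after the job is handed in, with the robot touching nothing.
It also fails if it takes over 54 s, if anything falls off the work surface, if the arm or the gripper's body presses on something with over 40 N, if the wrist force passes 120 N, or if a joint passes its speed limit or range.

## Robot

A 6-joint arm with a two-finger parallel gripper is mounted at the origin on the work surface; the furniture and walls round the work are solid. World frame = base frame: x ahead of the robot, y to its left, z up, the work surface at z = 0. Lengths are in m, angles in rad, forces in N, time in s.
With the tool pointing down it reaches from about 0.425 to 0.95 m from the base axis. Payload 3.5 kg.
Tool frame: the origin (TCP) lies at the very end of the fingers, on their centre line; the grasp point (between the pads) lies 19 mm behind it (tcp_to_grasp is the distance from the TCP to the grasp point, in m); z points along the fingers, y is the direction in which the jaws open and shut (so a half turn about z gives the same grasp; the last joint's range is limited). The gripper opens to 85 mm and grips with 20 to 120 N. Pads are 22 mm wide; open, the fingers measure 114 mm over their backs; the gripper's body (76 mm by 85 mm) begins 54 mm behind the grasp point. The pads swing forward as they close: fully open they stand 13 mm farther back than shut.
Start: joints at [1.107, 0.286, 1.577, -0, 1.279, -0.15], TCP at [0.208, 0.642, 0.231] pointing down, gripper open.
Joint ranges: [-2.77, 2.77], [-0.9, 2.22], [0.21, 2.48], [-1.53, 4.67], [0.24, 2.81], [-2.84, 2.84]. Speed limits (rad/s): [2.79, 2.79, 3.14, 3.14, 3.14, 3.14].

## Interface

Orientations are given as a unit quaternion [x, y, z, w].
In Python, from plant import * gives the robot as it stands. The module is installed in compiled form; this text tells all that it offers.
- The arm moves only by the tool arm_command, never from a script. Its argument "steps" is a list of rows, each a list of 3 entries, a list of its own where there are three numbers: the turn, a rotation vector about the tool's x, y, z in rad, then the shift along the tool's x, y, z in m, then the gripper command: -1 is shut, 1 is fully open, values between are in proportion. A call has 1 to 12 rows; each row is the pose to reach, as a shift and turn from the pose measured when the call began, along the tool's axes at that moment; what a row does not reach only later rows make up. A row lasts 1/8 s, in which the tool goes at most 62.5 mm and 10.7 degrees, less where a joint would pass 70% of its speed; a pose out of reach is approached as far as the arm can. A call with a gripper value outside its range is refused whole. The fingers move at their own pace and stop on an object; "force" is the grip in N (left out, the last holds). Time passes only in rows, so rows that repeat a pose let the fingers close. It gives the time, the measured TCP pose, the force and the opening at its end, in the units of the state.
- get_state(): the state, without advancing time (a new reading comes with each control period).
- read_camera(name): name is "scene" or "top" or "wrist"; returns a dict with "frame" (420x560x3 uint8, red, green, blue), "vfov" (degrees; the focal length in pixels is half the picture's height over the tangent of half this angle, whatever the lens; pixels are square), "cx", "cy" (the principal point, pixels), "position" and "rotation" of the camera in the world; the wrist camera has in their place "mount" (4x4, takes a point from camera to tool coordinates, whose origin is the TCP and whose axes are the flange's). Camera axes: x right, y up, looking along -z (the intrinsics and any distortion apply to the point x, -y, -z); pixel columns grow to the right and rows downward; lengths in m; the calibration is good to about 2 mm. The wrist camera is an equidistant fisheye: a pixel r from the principal point sees the ray r / f radians off the axis. A picture is of the moment at which its call begins: read the wrist's pose just before it. There is no depth.
- sign_off(): hands the job in, once; it reports no verdict.
The state is a dict: "time": time; "qpos": joint angles; "dq": joint speeds; "joint_efforts": joint torques, N m; "eef_pos": TCP position; "tcp_rot": TCP orientation; "contact_force": force on the tool from outside, world axes, zero at the start; "wrist_torque": the same for the moment, N m; "opening": opening from 0.0 (shut) to 1.0 (fully open).
Only numpy, scipy, OpenCV 4.12 (cv2) and the standard library are available. Lean on these libraries where they do the work, as an engineer would, in place of code of your own. Each camera call takes 0.05 s, during which the arm holds its last target.

## Working session

There is one attempt and no reset: what is moved stays moved. The work goes in short steps, Python scripts to look and compute and a tool call to move; the robot and the scene stay as the last step left them, time stands still between calls to the robot, and variables do not carry over. Pictures are saved under pics/ and viewed, and the job is handed in when it is done.

Besides the shell and the picture viewer there is one more tool, called after "Call:" as name(argument=value, ...), one argument or row to a line, values as JSON. arm_command: Moves the arm, as the interface text tells. Its arguments: {"type":"object","properties":{"steps":{"type":"array"},"force":{"type":"number"}},"required":["steps"]}

```bash
mkdir -p pics
cat > h.py <<'E'
from plant import *
import numpy as np, cv2
from scipy.spatial.transform import Rotation as R
def snap(n,f):
    s=get_state(); c=read_camera(n)
    cv2.imwrite('pics/'+f+'.png',c['frame'][:,:,::-1]); np.save('pics/'+f+'.npy',dict(s=s,c=c),allow_pickle=True)
    return s,c
def load(f):
    d=np.load('pics/'+f+'.npy',allow_pickle=True).item(); return d['s'],d['c']
def ray(s,c,u,v):
    f=c['frame'].shape[0]/2/np.tan(np.radians(c['vfov'])/2)
    a=np.array([u-c['cx'],v-c['cy']])
    if 'mount' in c:
        r=np.hypot(*a); t=r/f
        d=np.array([a[0]/r*np.sin(t),-a[1]/r*np.sin(t),-np.cos(t)])
        M=np.array(c['mount']); Rt=R.from_quat(s['tcp_rot']).as_matrix()
        return np.array(s['eef_pos'])+Rt@M[:3,3], Rt@M[:3,:3]@d
    d=np.array([a[0]/f,-a[1]/f,-1]); 
    Rc=np.array(c['rotation']); 
    if Rc.size==4: Rc=R.from_quat(Rc).as_matrix()
    return np.array(c['position']),Rc.reshape(3,3)@d
def onz(s,c,u,v,z):
    o,d=ray(s,c,u,v); return o+d*(z-o[2])/d[2]
def tri(rs):
    A=0;b=0
    for o,d in rs:
        d=d/np.linalg.norm(d);P=np.eye(3)-np.outer(d,d);A=A+P;b=b+P@o
    p=np.linalg.solve(A,b); return p,[np.linalg.norm(np.cross(p-o,d/np.linalg.norm(d))) for o,d in rs]
E
python3 - <<'E'
from h import *
for n in ['scene','top','wrist']:
    s,c=snap(n,n+'0'); print({k:v for k,v in c.items() if k!='frame'})
print(s)
E
```

```text
{'vfov': 52.567451491227864, 'cx': 273.38572491574035, 'cy': 217.31712827563518, 'position': array([ 0.57833034, -0.27289093,  0.8176148 ]), 'rotation': array([0.24162695, 0.00732527, 0.02880844, 0.96991383])}
{'vfov': 57.655762998687656, 'cx': 282.19363794017573, 'cy': 206.37977760238604, 'position': array([0.38784213, 0.1093159 , 0.90381671]), 'rotation': array([ 0.06365245, -0.05480249, -0.69755784,  0.71158844])}
{'vfov': 65.70646984690485, 'cx': 285.93333081714593, 'cy': 210.2319507636309, 'mount': array([[-1.15271146e-03,  9.47804664e-01,  3.18849478e-01,
         8.08457865e-02],
       [ 9.99999335e-01,  1.08565008e-03,  3.88040421e-04,
         4.51833660e-04],
       [ 2.16275609e-05,  3.18849714e-01, -9.47805286e-01,
        -1.41404400e-01],
       [ 0.00000000e+00,  0.00000000e+00,  0.00000000e+00,
         1.00000000e+00]])}
{'time': 0.1, 'qpos': array([ 1.10701665e+00,  2.87114798e-01,  1.57804118e+00,  1.37084990e-05,
        1.27861405e+00, -1.49992480e-01]), 'dq': array([ 0.00012707, -0.00110176, -0.00245638,  0.00020698, -0.0023089 ,
        0.00058036]), 'joint_efforts': array([ 1.67885384e-03, -4.07295907e+01, -2.93699223e+01, -1.05430379e-04,
        3.43066429e-03,  3.53285252e-06]), 'eef_pos': array([0.20803961, 0.64150887, 0.23005462]), 'tcp_rot': array([ 1.56252584e-01,  9.87716531e-01, -1.03584068e-03, -3.35138483e-04]), 'contact_force': array([ 0.76011417,  0.20849755, -0.45339773]), 'wrist_torque': array([ 0.00486642, -0.02114147, -0.01131171]), 'opening': 0.9982788339443119}
```

View pics/scene0.png

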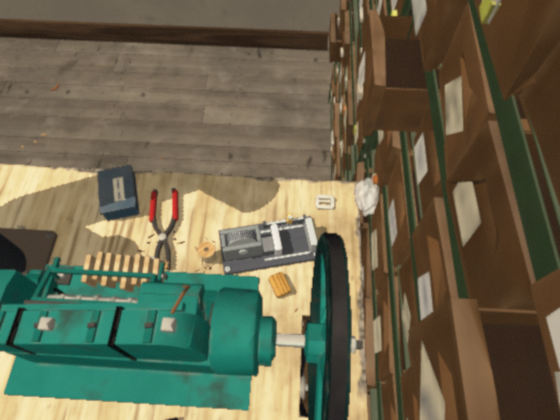

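View pics/top0.png

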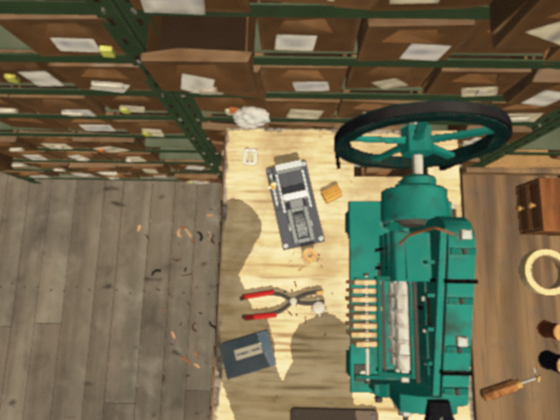

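View pics/wrist0.png

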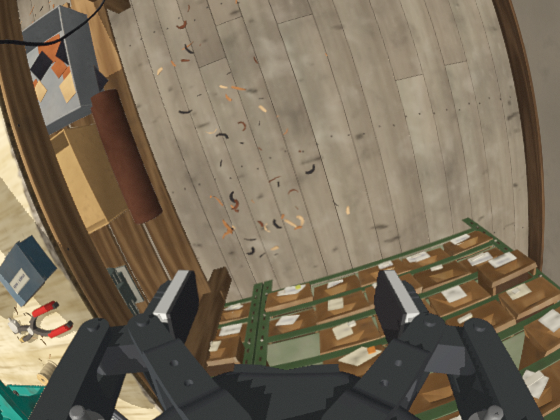

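Run:
```python
from h import *
a=cv2.imread('pics/top0.png')[110:280,215:385]; b=cv2.imread('pics/scene0.png')[170:310,180:350]
cv2.imwrite('pics/z0.png',cv2.resize(a,None,fx=3.5,fy=3.5,interpolation=cv2.INTER_CUBIC))
cv2.imwrite('pics/z1.png',cv2.resize(b,None,fx=4,fy=4,interpolation=cv2.INTER_CUBIC))
s,c=load('top0')
for uv,z in [((297,238),.062),((318,200),0),((310,256),.045),((332,192),.018),((250,156),.0),((348,205),0.0),((340,160),0.0),((225,128),0)]: print(uv,onz(s,c,*uv,z))
```

```text
(297, 238) [0.46015143 0.08725188 0.062     ]
(318, 200) [0.5579616  0.03641898 0.        ]
(310, 256) [0.42200594 0.05722865 0.045     ]
(332, 192) [0.57445456 0.00487594 0.018     ]
(250, 156) [0.66492351 0.20407709 0.        ]
(348, 205) [ 0.54710917 -0.03555082  0.        ]
(340, 160) [ 0.65862347 -0.01688482  0.        ]
(225, 128) [0.73623524 0.26900078 0.        ]
```

View pics/z0.png

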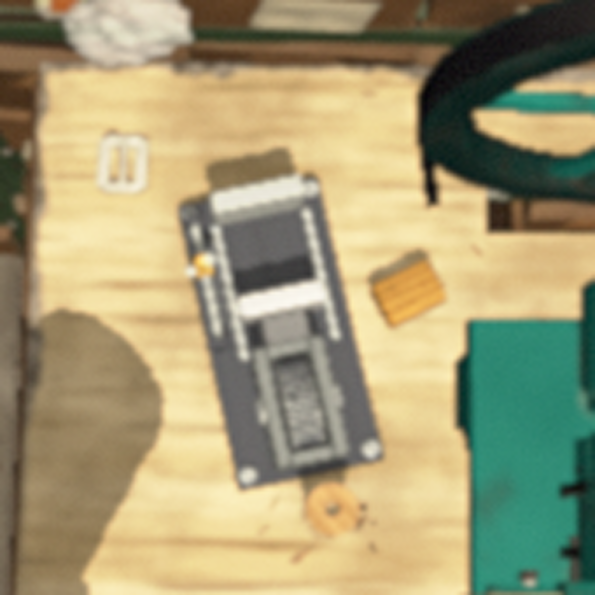

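View pics/z1.png

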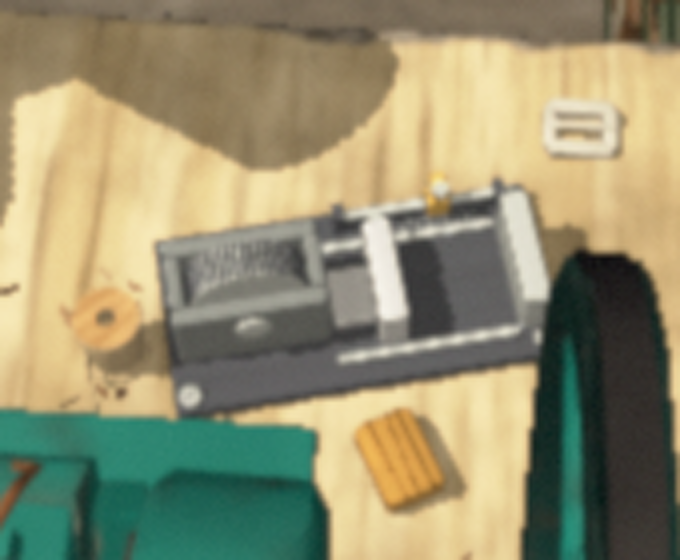

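Run:
```python
from h import *
s,c=load('top0'); s2,c2=load('scene0')
g=lambda u,v:(215+u/3.5,110+v/3.5)
k=lambda u,v:(180+u/4,170+v/4)
P=[onz(s,c,*g(*p),.012) for p in [(180,205),(318,175),(383,460),(240,490)]]
print(np.round(P,4)); cen=np.mean(P,0); 
x=(P[0]+P[1]-P[2]-P[3]); print('cen',cen,'yaw',np.arctan2(x[1],x[0]),np.linalg.norm(x)/2)
y=(P[0]+P[3]-P[1]-P[2]);print('yaw2',np.arctan2(-y[0],y[1]),np.linalg.norm(y)/2)
print('scene cor',[np.round(onz(s2,c2,*k(*p),.012),4) for p in [(180,418),(157,240+20)]])
ye=np.arctan2(x[1],x[0]); Rz=np.array([[np.cos(ye),np.sin(ye)],[-np.sin(ye),np.cos(ye)]])
def loc(p): return np.round(np.r_[Rz@(p[:2]-cen[:2]),p[2]],4)
for n,a,b in [('rider',(203,264),(439,190)),('fence centre top',(284,300),(385,260)),('jaw',(258,195),(520,245)),('wheel',(305,410),(245,258)),('buckle',(123,163),(580,128))]:
    p,e=tri([ray(s,c,*g(*a)),ray(s2,c2,*k(*b))]); print(n,np.round(p,4),np.round(e,4),loc(p))
```

```text
[[0.6305 0.1621 0.012 ]
 [0.6536 0.0672 0.012 ]
 [0.4577 0.0219 0.012 ]
 [0.4359 0.1168 0.012 ]]
cen [0.54442562 0.0919874  0.012     ] yaw 0.2280815356741988 0.20040458852666682
yaw2 0.23243395773802594 0.0974534409113728
scene cor [array([0.4637, 0.0191, 0.012 ]), array([0.4417, 0.1056, 0.012 ])]
rider [0.5862 0.145  0.0312] [0.0015 0.0015] [0.0527 0.0422 0.0312]
fence centre top [0.5595 0.0915 0.0535] [0.0028 0.0028] [ 0.0146 -0.0039  0.0535]
jaw [0.6292 0.1086 0.0463] [0.0003 0.0003] [ 0.0863 -0.003   0.0463]
wheel [0.4889 0.0789 0.0708] [0.006 0.006] [-0.057  -0.0002  0.0708]
buckle [0.6633 0.2037 0.003 ] [0.0008 0.0008] [0.1411 0.0819 0.003 ]
```

Run:
```python
from h import *
s,c=load('top0'); s2,c2=load('scene0')
for n,a,b in [('hub',(416,140),(318,335)),('collar/shaft',(418,163),(290,341)),('boss disc left top',(383,195),(262,300)),('whl leftmost rim',(337,155),(335,237)),('base corner',(348,203),(258,276)),('pegs',(362,282),(150,262)),('bolt',(466,234),(168,324))]:
    p,e=tri([ray(s,c,*a),ray(s2,c2,*b)]); print(n,np.round(p,3),np.round(e,3))
st=get_state();Rt=R.from_quat(st['tcp_rot']).as_matrix()
psi=.230
Rg=np.array([[-np.cos(psi),-np.sin(psi),0],[-np.sin(psi),np.cos(psi),0],[0,0,-1]]) # x=-gx
Rg[:,1]=np.cross(Rg[:,2],Rg[:,0]); print(Rg,np.linalg.det(Rg))
print('turn',R.from_matrix(Rt.T@Rg).as_rotvec())
cr=np.array([.5444,.092,0])-.055*np.array([np.cos(psi),np.sin(psi),0])
for z in (.23,.13): print('shift',Rt.T@(cr+[0,0,z]-st['eef_pos']))
```

```text
hub [ 0.636 -0.133  0.208] [0.003 0.003]
collar/shaft [ 0.596 -0.141  0.192] [0.002 0.002]
boss disc left top [ 0.544 -0.077  0.163] [0.005 0.005]
whl leftmost rim [0.637 0.021 0.187] [0.025 0.025]
base corner [ 0.534 -0.017  0.111] [0.002 0.002]
pegs [ 0.369 -0.031  0.189] [0.002 0.002]
bolt [ 0.449 -0.159  0.328] [0.001 0.001]
[[-0.9736664  -0.22797752  0.        ]
 [-0.22797752  0.9736664   0.        ]
 [ 0.          0.         -1.        ]] 1.0
turn [-0.00171761 -0.00080272 -0.54380414]
shift [-0.44247794 -0.44738871  0.00092232]
shift [-0.44250875 -0.447204    0.10092214]
```

Call:
arm_command(
  steps=[
    [[0,0,-0.2],[-0.16,-0.16,0],-1],
    [[0,0,-0.544],[-0.442,-0.447,0],-1],
    [[0,0,-0.544],[-0.442,-0.447,0],-1],
    [[0,0,-0.544],[-0.442,-0.447,0],-1],
    [[0,0,-0.544],[-0.442,-0.447,0],-1],
    [[0,0,-0.544],[-0.442,-0.447,0],-1],
    [[0,0,-0.544],[-0.442,-0.447,0],-1],
    [[0,0,-0.544],[-0.442,-0.447,0],-1],
    [[0,0,-0.544],[-0.442,-0.447,0],-1],
    [[0,0,-0.544],[-0.442,-0.447,0],-1],
    [[0,0,-0.544],[-0.442,-0.447,0],-1],
    [[0,0,-0.544],[-0.442,-0.447,0],-1],
  ],
)

```text
time: 1.65
eef_pos: [0.4902, 0.08, 0.2305]
tcp_rot: [-0.114, 0.993, -0.0, -0.001]
contact_force: [-0.0, 0.2, -0.2]
opening: -0.0
```

Run:
```python
from h import *
s,c=snap('wrist','w1'); print(s)
```

```text
{'time': 1.65, 'qpos': array([-4.21264582e-02, -1.12430792e-01,  2.00518996e+00, -1.22893119e-03,
        1.25076471e+00, -1.84168252e+00]), 'dq': array([ 3.57386087e-02, -9.23624949e-03,  9.15741158e-03, -4.26628637e-04,
       -9.55590050e-04,  8.84382876e-05]), 'joint_efforts': array([-9.89531279e-01, -2.42541754e+01, -2.92771804e+01, -5.04084583e-02,
       -2.42811651e-02, -1.22061779e-02]), 'eef_pos': array([0.49018648, 0.08003648, 0.23050649]), 'tcp_rot': array([-1.14323159e-01,  9.93442974e-01, -4.25445296e-04, -1.04469026e-03]), 'contact_force': array([-0.03316468,  0.21779591, -0.19704345]), 'wrist_torque': array([0.04444925, 0.01021117, 0.00908793]), 'opening': -0.0002241974567235282}
```

View pics/w1.png

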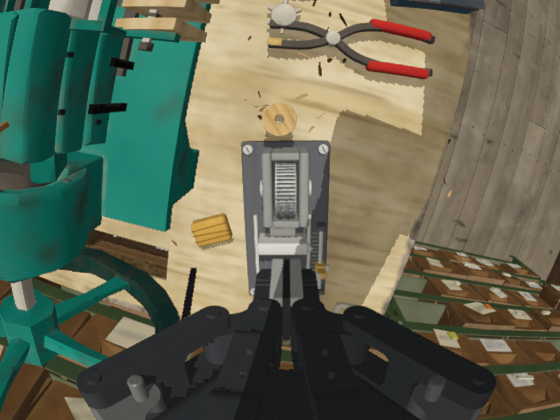

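Run:
```python
from h import *
a=cv2.imread('pics/w1.png')[130:300,200:370]
cv2.imwrite('pics/z2.png',cv2.resize(a,None,fx=3.5,fy=3.5,interpolation=cv2.INTER_CUBIC))
```

```text
(no output)
```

View pics/z2.png

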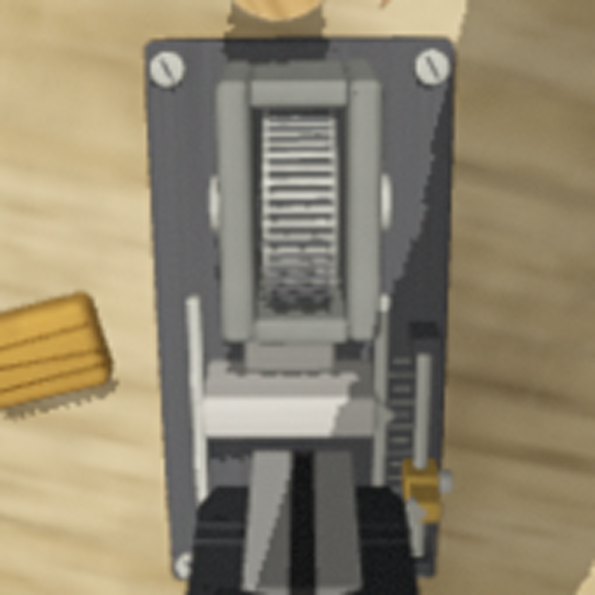

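```bash
cat >> h.py <<'E'
def setg(cx,cy,psi):
    Rz=np.array([[np.cos(psi),np.sin(psi)],[-np.sin(psi),np.cos(psi)]])
    return lambda p: np.round(np.r_[Rz@(np.array(p)[:2]-[cx,cy]),p[2]],4)
E
python3 - <<'E'
from h import *
s,c=load('w1'); q=lambda u,v:(200+u/3.5,130+v/3.5)
A=onz(s,c,*q(147,42),.012);B=onz(s,c,*q(455,42),.012);d=B-A
psi=np.arctan2(-d[0],d[1]);print(A,B,np.linalg.norm(d),psi)
L=setg(.5444,.092,.230)
print(L(A),L(B))
for n,p,z in [('fp',(392,414),.044),('mp',(412,507),.044),('hous near edge mid',(299,82),.062),('hous far edge',(297,341),.062),('axle mid',(300,203),.046),('wheel left',(262,200),.072),('wheel right',(335,200),.072),('screwL',(167,69),.013),('screwR',(432,69),.013)]:
    w=onz(s,c,*q(*p),z); print(n,np.round(w,4),L(w))
E
```

```text
[0.46213263 0.022799   0.012     ] [0.43998539 0.11817464 0.012     ] 0.09791329706123594 0.22816695380708968
[-0.0959 -0.0486  0.012 ] [-0.0957  0.0493  0.012 ]
fp [0.5556 0.1245 0.044 ] [0.0183 0.0291 0.044 ]
mp [0.5872 0.1399 0.044 ] [0.0526 0.0369 0.044 ]
hous near edge mid [0.4569 0.0713 0.062 ] [-0.0899 -0.0002  0.062 ]
hous far edge [0.5311 0.0879 0.062 ] [-0.0139 -0.0009  0.062 ]
axle mid [0.4944 0.0803 0.046 ] [-0.0514 -0.      0.046 ]
wheel left [0.4893 0.0685 0.072 ] [-0.059  -0.0103  0.072 ]
wheel right [0.4848 0.0879 0.072 ] [-0.0589  0.0096  0.072 ]
screwL [0.4692 0.0309 0.013 ] [-0.0872 -0.0423  0.013 ]
screwR [0.4501 0.113  0.013 ] [-0.087  0.042  0.013]
```

Call:
arm_command(
  steps=[
    [[0,0,0],[0.0055,0,0.06],-1],
    [[0,0,0],[0.0055,0,0.12],-1],
    [[0,0,0],[0.0055,0,0.148],-1],
    [[0,0,0],[0.0055,0,0.149],-1],
  ],
)

```text
time: 2.2
eef_pos: [0.4814, 0.0811, 0.079]
tcp_rot: [-0.117, 0.993, 0.0, -0.004]
contact_force: [-0.3, -0.3, 0.5]
opening: 0.001
```

Run:
```python
from h import *
s,c=snap('wrist','w2'); print(s['eef_pos'],s['contact_force'])
```

```text
[0.48141119 0.08111958 0.07903657] [-0.26280082 -0.33268379  0.48696194]
```

View pics/w2.png

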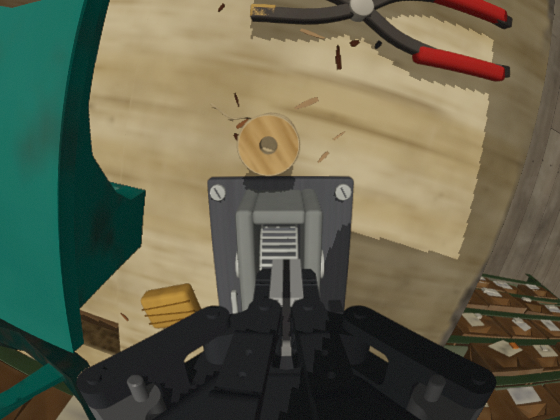

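Call:
arm_command(
  steps=[
    [[0,0,0],[-0.002,-0.0035,0.001],-1],
    [[0,0,0],[-0.002,-0.0035,0.003],-1],
    [[0,0,0],[-0.002,-0.0035,0.004],-1],
    [[0,0,0],[-0.002,-0.0035,0.004],-1],
  ],
)

```text
time: 2.75
eef_pos: [0.4862, 0.0778, 0.0773]
tcp_rot: [-0.116, 0.993, -0.0, -0.002]
contact_force: [0.3, 0.3, -0.0]
opening: -0.001
```

Call:
arm_command(
  steps=[
    [[0,0,0],[0,0,0.002],-1],
    [[0,0,0],[0,0,0.002],-1],
    [[0,0,0],[0,0,0.002],-1],
  ],
)

```text
time: 3.12
eef_pos: [0.4868, 0.0778, 0.076]
tcp_rot: [-0.116, 0.993, -0.0, -0.001]
contact_force: [0.2, 0.3, 4.1]
opening: 0.0
```

Call:
arm_command(
  steps=[
    [[0,0,0],[-0.004,0,0.0015],-1],
    [[0,0,0],[-0.008,0,0.0015],-1],
    [[0,0,0],[-0.012,0,0.0015],-1],
    [[0,0,0],[-0.016,0,0.0015],-1],
    [[0,0,0],[-0.016,0,0.0015],-1],
  ],
)

```text
time: 3.75
eef_pos: [0.5039, 0.0818, 0.0756]
tcp_rot: [-0.116, 0.993, -0.0, 0.001]
contact_force: [0.8, 2.6, 6.0]
opening: -0.003
```

Run:
```python
from h import *
s,c=snap('scene','s2'); print(s['eef_pos'],s['contact_force'])
b=c['frame'][170:310,180:350,::-1]
cv2.imwrite('pics/z3.png',cv2.resize(b,None,fx=4,fy=4,interpolation=cv2.INTER_CUBIC))
```

```text
[0.50391328 0.08184732 0.07563736] [0.84103612 2.57690717 6.01225033]
```

View pics/z3.png

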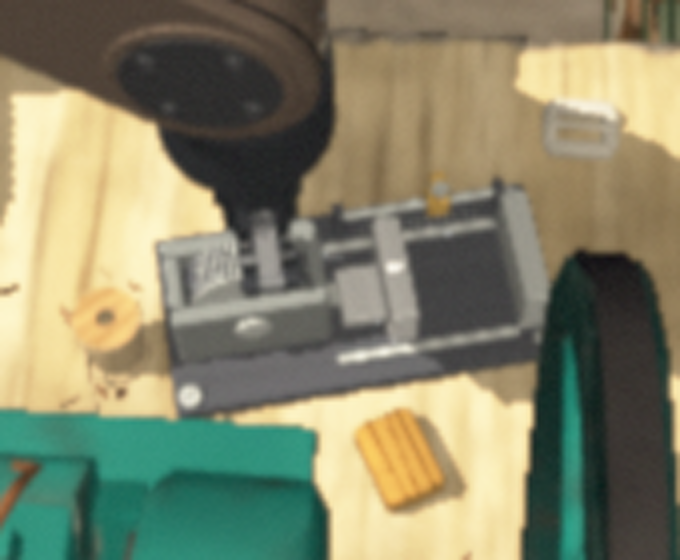

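Call:
arm_command(
  steps=[
    [[0,0,0],[0,0,-0.008],-1],
    [[0,0,0],[0.019,0,-0.008],-1],
    [[0,0,0],[0.019,0,-0.008],-1],
    [[0,0,0],[0.019,0,-0.002],-1],
    [[0,0,0],[0.019,0,0.001],-1],
    [[0,0,0],[0.019,0,0.0013],-1],
    [[0,0,0],[0.014,0,0.0013],-1],
    [[0,0,0],[0.009,0,0.0013],-1],
    [[0,0,0],[0.004,0,0.0013],-1],
    [[0,0,0],[0,0,0.0013],-1],
    [[0,0,0],[0,0,0.0013],-1],
  ],
)

```text
time: 5.18
eef_pos: [0.5058, 0.0822, 0.0754]
tcp_rot: [-0.116, 0.993, 0.0, 0.002]
contact_force: [1.4, 1.5, 5.2]
opening: -0.001
```

Run:
```python
from h import *
s,c=snap('scene','s3'); print(s['eef_pos'],s['contact_force'])
b=c['frame'][170:310,180:350,::-1]
cv2.imwrite('pics/z4.png',cv2.resize(b,None,fx=4,fy=4,interpolation=cv2.INTER_CUBIC))
```

```text
[0.50579357 0.08218266 0.07536474] [1.38969513 1.53311234 5.19800905]
```

View pics/z4.png

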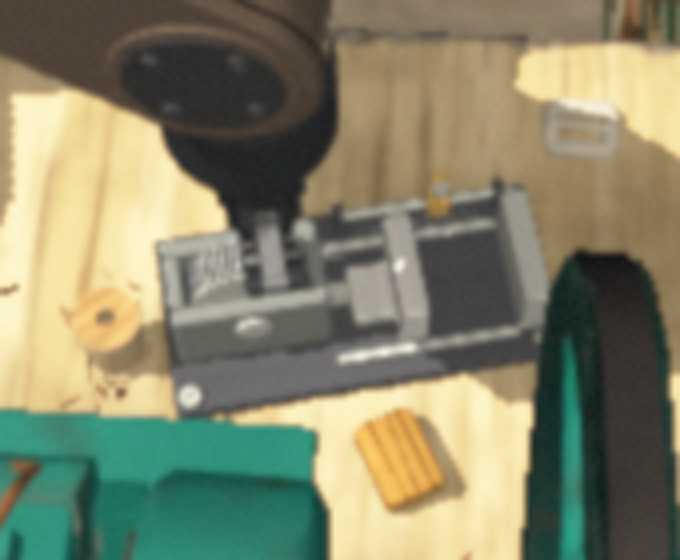

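Call:
arm_command(
  steps=[
    [[0,0,0],[0,0,-0.008],-1],
    [[0,0,0],[0.021,0,-0.008],-1],
    [[0,0,0],[0.021,0,-0.008],-1],
    [[0,0,0],[0.021,0,-0.002],-1],
    [[0,0,0],[0.021,0,0.001],-1],
    [[0,0,0],[0.021,0,0.0013],-1],
    [[0,0,0],[0.016,0,0.0013],-1],
    [[0,0,0],[0.011,0,0.0013],-1],
    [[0,0,0],[0.006,0,0.0013],-1],
    [[0,0,0],[0.002,0,0.0013],-1],
    [[0,0,0],[0.002,0,0.0013],-1],
  ],
)

```text
time: 6.6
eef_pos: [0.506, 0.0821, 0.0753]
tcp_rot: [-0.116, 0.993, 0.0, 0.005]
contact_force: [1.0, 1.4, 5.5]
opening: 0.004
```

Call:
arm_command(
  steps=[
    [[0,0,0],[0,0,-0.008],-1],
    [[0,0,0],[0.02,0,-0.008],-1],
    [[0,0,0],[0.02,0,-0.008],-1],
    [[0,0,0],[0.02,0,-0.002],-1],
    [[0,0,0],[0.02,0,0.001],-1],
    [[0,0,0],[0.02,0,0.0013],-1],
    [[0,0,0],[0.015,0,0.0013],-1],
    [[0,0,0],[0.01,0,0.0013],-1],
    [[0,0,0],[0.005,0,0.0013],-1],
    [[0,0,0],[0.001,0,0.0013],-1],
    [[0,0,0],[0.001,0,0.0013],-1],
  ],
)

```text
time: 7.98
eef_pos: [0.5071, 0.0822, 0.0751]
tcp_rot: [-0.116, 0.993, 0.0, 0.007]
contact_force: [2.2, 1.9, 5.5]
opening: 0.004
```

Run:
```python
from h import *
s,c=snap('scene','s4'); print(s['eef_pos'],s['contact_force'])
b=c['frame'][170:310,180:350,::-1]
cv2.imwrite('pics/z5.png',cv2.resize(b,None,fx=4,fy=4,interpolation=cv2.INTER_CUBIC))
```

```text
[0.50710994 0.0822232  0.07509296] [2.16311177 1.91253784 5.52002656]
```

View pics/z5.png

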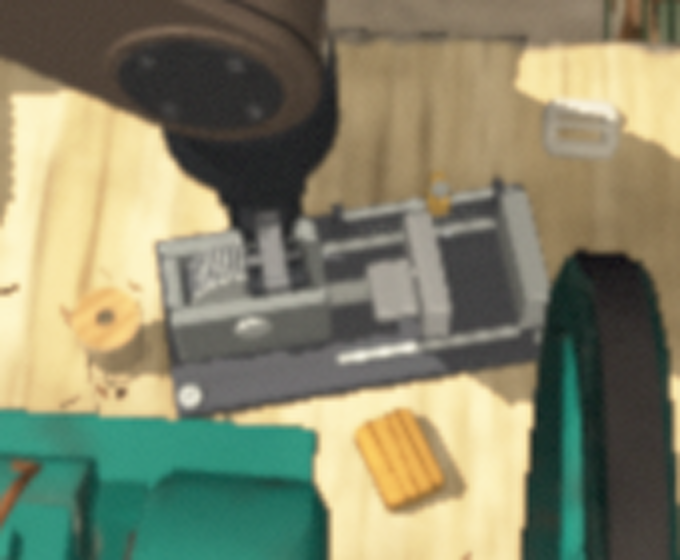

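Call:
arm_command(
  steps=[
    [[0,0.014,0],[0,0,-0.008],-1],
    [[0,0.014,0],[0.022,0,-0.008],-1],
    [[0,0.014,0],[0.022,0,-0.008],-1],
    [[0,0.014,0],[0.022,0,-0.002],-1],
    [[0,0.014,0],[0.022,0,0.0005],-1],
    [[0,0.014,0],[0.022,0,0.001],-1],
    [[0,0.014,0],[0.017,0,0.001],-1],
    [[0,0.014,0],[0.012,0,0.001],-1],
    [[0,0.014,0],[0.007,0,0.001],-1],
    [[0,0.014,0],[0.003,0,0.001],-1],
    [[0,0.014,0],[0.003,0,0.001],-1],
  ],
)

```text
time: 9.4
eef_pos: [0.5063, 0.0818, 0.0752]
tcp_rot: [-0.115, 0.993, -0.0, 0.002]
contact_force: [1.3, 1.9, 5.1]
opening: 0.002
```

Call:
arm_command(
  steps=[
    [[0,0,0],[0,0,-0.01],-1],
    [[0,0,0],[0.02,0,-0.06],-1],
    [[0,0,0],[0.04,0,-0.1],-1],
    [[0,0,0],[0.05,0,-0.12],-1],
    [[0,0,0],[0.05,0,-0.12],-1],
  ],
)

```text
time: 10.02
eef_pos: [0.4577, 0.0702, 0.1967]
tcp_rot: [-0.115, 0.993, -0.001, 0.003]
contact_force: [0.7, 0.4, -0.2]
opening: 0.002
```

Run:
```python
from h import *
s,c=snap('wrist','w3'); print(s['eef_pos'],s['tcp_rot'],s['dq'].round(3))
s,c=snap('scene','s5')
s,c=snap('top','t5')
```

```text
[0.45771487 0.07023327 0.196733  ] [-1.15311521e-01  9.93323276e-01 -8.37119086e-04  3.37946914e-03] [ 0.001  0.048  0.023  0.002 -0.022  0.003]
```

View pics/w3.png

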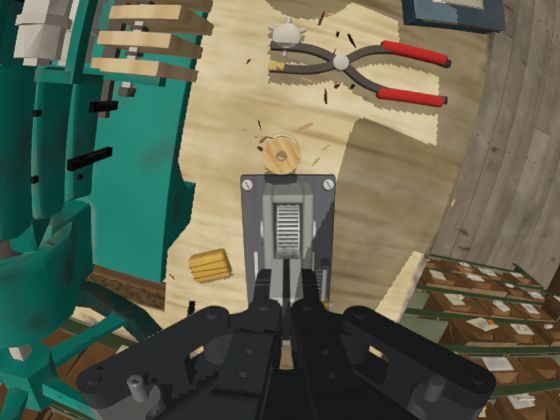

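Call:
arm_command(
  steps=[
    [[0,0,0],[-0.05,0,-0.03],-1],
    [[0,0,0],[-0.1,0,-0.03],-1],
    [[0,0,0],[-0.1,0,-0.03],-1],
    [[0,0,0],[-0.1,0,-0.03],-1],
  ],
)

```text
time: 10.68
eef_pos: [0.553, 0.0934, 0.2214]
tcp_rot: [-0.115, 0.993, 0.0, -0.002]
contact_force: [-1.3, 0.1, -0.6]
opening: -0.001
```

Run:
```python
from h import *
s,c=snap('wrist','w4'); print(s['eef_pos'],s['tcp_rot'],s['dq'].round(3))
b=c['frame'][130:290,200:370,::-1]
cv2.imwrite('pics/z6.png',cv2.resize(b,None,fx=3.5,fy=3.5,interpolation=cv2.INTER_CUBIC))
```

```text
[0.55298456 0.09340559 0.22139526] [-1.15491802e-01  9.93306581e-01  3.95016893e-05 -1.91773404e-03] [-0.003 -0.038  0.019  0.001 -0.002 -0.002]
```

View pics/w4.png

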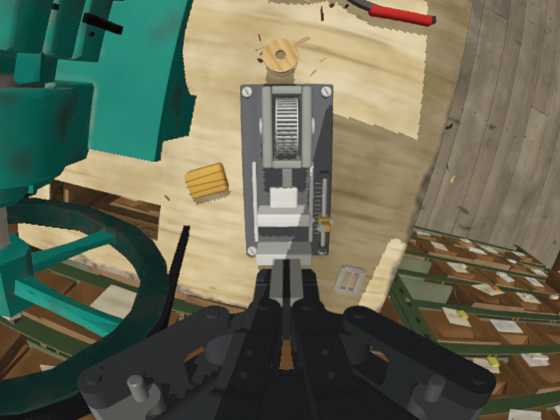

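View pics/z6.png

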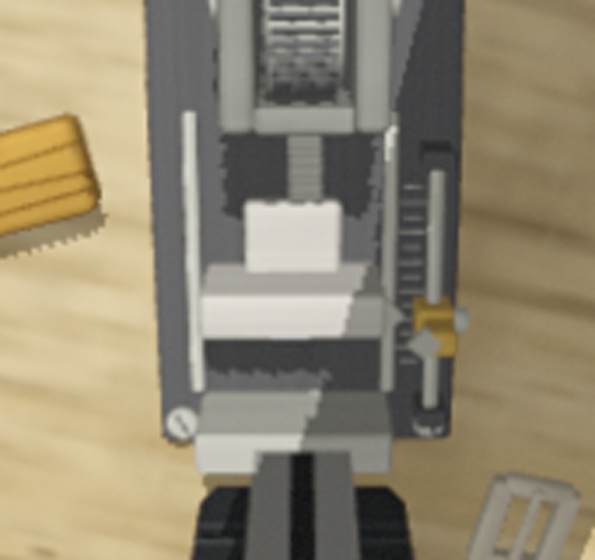

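Run:
```python
from h import *
s,c=load('w4'); q=lambda u,v:(200+u/3.5,130+v/3.5)
L=setg(.5473,.0927,.230)
for p in [(403,316),(408,343)]: print(L(onz(s,c,*q(*p),.044)))
b=c['frame'][200:245,295:345,::-1]
cv2.imwrite('pics/z7.png',cv2.resize(b,None,fx=12,fy=12,interpolation=cv2.INTER_CUBIC))
```

```text
[0.0425 0.0297 0.044 ]
[0.0512 0.0315 0.044 ]
```

View pics/z7.png

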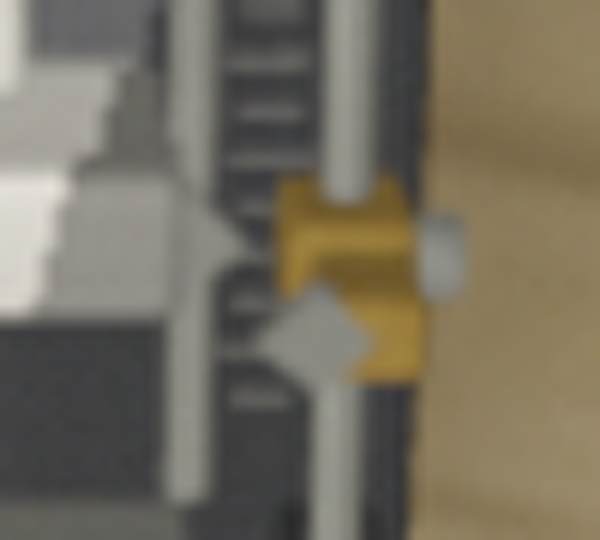

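Call:
arm_command(
  steps=[
    [[0,-0.004,0],[0.05,0,0.02],-1],
    [[0,-0.004,0],[0.07,0,0.07],-1],
    [[0,-0.004,0],[0.07,0,0.125],-1],
    [[0,-0.004,0],[0.07,0,0.134],-1],
    [[0,-0.004,0],[0.07,0,0.134],-1],
    [[0,-0.004,0],[0.07,0,0.134],-1],
  ],
)

```text
time: 11.48
eef_pos: [0.4864, 0.0772, 0.0909]
tcp_rot: [-0.115, 0.993, -0.0, 0.003]
contact_force: [0.2, -0.9, 0.1]
opening: 0.001
```

Call:
arm_command(
  steps=[
    [[0,0.004,0],[0.002,0.001,0.008],-1],
    [[0,0.004,0],[0.002,0.001,0.013],-1],
    [[0,0.004,0],[0.002,0.001,0.015],-1],
    [[0,0.004,0],[0.002,0.001,0.0155],-1],
  ],
)

```text
time: 11.98
eef_pos: [0.4847, 0.0779, 0.0759]
tcp_rot: [-0.115, 0.993, -0.0, 0.001]
contact_force: [-1.4, 0.5, 5.9]
opening: 0.002
```

Call:
arm_command(
  steps=[
    [[0,0,0],[-0.005,0,0.001],-1],
    [[0,0,0],[-0.01,0,0.001],-1],
    [[0,0,0],[-0.015,0,0.001],-1],
    [[0,0,0],[-0.018,0,0.001],-1],
    [[0,0,0],[-0.018,0,0.001],-1],
  ],
)

```text
time: 12.6
eef_pos: [0.5034, 0.0823, 0.0757]
tcp_rot: [-0.115, 0.993, -0.0, 0.003]
contact_force: [0.2, 2.0, 5.8]
opening: 0.002
```

Call:
arm_command(
  steps=[
    [[0,0.004,0],[0,0,-0.008],-1],
    [[0,0.004,0],[0.016,0,-0.008],-1],
    [[0,0.004,0],[0.016,0,-0.008],-1],
    [[0,0.004,0],[0.016,0,-0.002],-1],
    [[0,0.004,0],[0.016,0,0.0005],-1],
    [[0,0.004,0],[0.016,0,0.0013],-1],
    [[0,0.004,0],[0.016,0,0.0013],-1],
  ],
)

```text
time: 13.48
eef_pos: [0.4898, 0.0789, 0.0759]
tcp_rot: [-0.115, 0.993, -0.0, 0.002]
contact_force: [-1.0, 1.2, 7.1]
opening: -0.001
```

Call:
arm_command(
  steps=[
    [[0,0,0],[-0.004,0,0.001],-1],
    [[0,0,0],[-0.008,0,0.001],-1],
    [[0,0,0],[-0.01,0,0.001],-1],
    [[0,0,0],[-0.01,0,0.001],-1],
  ],
)

```text
time: 13.98
eef_pos: [0.501, 0.0816, 0.0759]
tcp_rot: [-0.115, 0.993, 0.0, 0.004]
contact_force: [-0.3, 1.8, 4.9]
opening: -0.001
```

Call:
arm_command(
  steps=[
    [[0,0,0],[0,0,-0.008],-1],
    [[0,0,0],[0,0,-0.04],-1],
    [[0,0,0],[-0.03,0,-0.09],-1],
    [[0,0,0],[-0.055,0,-0.14],-1],
    [[0,0,0],[-0.055,0,-0.14],-1],
    [[0,0,0],[-0.055,0,-0.14],-1],
  ],
)

```text
time: 14.72
eef_pos: [0.5529, 0.094, 0.2154]
tcp_rot: [-0.115, 0.993, 0.0, 0.003]
contact_force: [0.0, 0.5, -0.4]
opening: 0.003
```

Run:
```python
from h import *
s,c=snap('wrist','w5'); print(s['eef_pos'],s['tcp_rot'],s['dq'].round(3))
b=c['frame'][200:250,285:345,::-1]
cv2.imwrite('pics/z8.png',cv2.resize(b,None,fx=12,fy=12,interpolation=cv2.INTER_CUBIC))
```

```text
[0.55292436 0.09395984 0.21541515] [-1.15069652e-01  9.93353730e-01  1.67237577e-05  2.70962822e-03] [-0.001  0.011  0.042  0.002 -0.003  0.002]
```

View pics/z8.png

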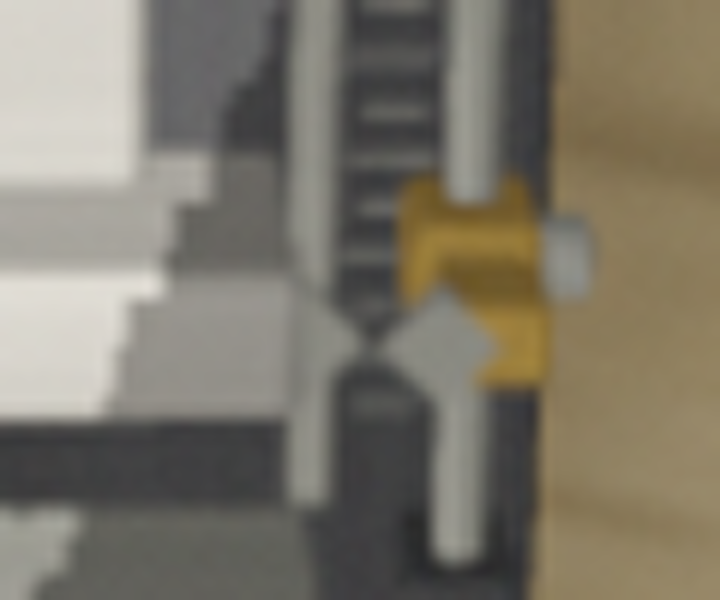

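Run:
```python
from h import *
s,c=load('w5'); L=setg(.5473,.0927,.230)
g=cv2.cvtColor(c['frame'],cv2.COLOR_RGB2GRAY)
print(g[220:238,308:328]); 
print(c['frame'][220:238,316:326,2])
for uv in [(285+365/12,200+347/12),(285+382/12,200+347/12)]: print(L(onz(s,c,*uv,.044)))
```

```text
[[100 119 137 140 113  81  80  79  79  80  98 112 126 124 122 121 121 123
  122 122]
 [100 113 134 141 114  91  92  92  91  91 102 116 126 116 105 105 105 104
  106 104]
 [111 118 131 140 112  75  67  65  65  70  96 118 122 106  91  90  91  91
   91  91]
 [134 122 122 130 106  71  64  64  61  68  95 117 118 107  93  87  88  90
   90  91]
 [145 130 123 120  97  72  69  73  74  74  95 114 115 114 106  95  92  92
   92  92]
 [147 133 130 128 107  81  79  84  89  84  94 112 118 127 127 115 109 106
  107 106]
 [144 131 131 135 129 106  87  80  76  76  94 117 132 137 135 134 131 127
  126 125]
 [142 129 131 136 136 130 107  77  69  92 118 133 137 137 136 136 136 136
  132 129]
 [141 128 131 137 138 137 123  92  87 118 135 137 137 137 135 137 138 136
  131 127]
 [140 128 130 137 137 130 114  92  99 120 133 137 136 138 136 137 137 134
  131 128]
 [139 125 131 137 129 107  84  78  79  93 118 134 137 136 138 136 136 133
  128 128]
 [137 124 129 135 112  79  64  63  63  69  88 116 131 137 137 137 131 121
  115 117]
 [137 125 129 135 104  67  68  71  72  72  75  86 115 133 138 138 128 106
   86 
[... 551 characters left out ...]
 43  42]
 [ 62  66  57  55  63  71  59  43  37  43]
 [ 73  72  67  66  84 102  93  61  46  42]
 [ 86  82  78  89 107 121 119  92  64  50]
 [ 76  74  89 110 125 130 128 119  97  68]
 [ 68  89 112 126 129 130 129 127 120  98]
 [ 83 111 128 129 129 129 128 130 130 122]
 [ 94 114 126 129 128 129 129 129 129 119]
 [ 78  91 112 126 129 129 130 129 120  96]
 [ 64  69  84 110 124 130 130 129 105  74]
 [ 72  72  74  85 108 125 131 130 111  85]
 [ 81  82  80  77  81 114 134 133 122  96]
 [ 75  76  75  69  68 103 137 135 123  95]
 [ 64  66  67  62  66 103 137 134 119  95]
 [ 65  66  64  64  67 106 139 134 121  94]
 [ 65  67  65  62  68 114 140 134 120  90]]
[0.0517 0.0301 0.044 ]
[0.0517 0.0316 0.044 ]
```

Run:
```python
from h import *
s,c=load('w5'); L=setg(.5473,.0927,.230)
for uv in [(313.5,228.03),(317.5,228.45)]: print(L(onz(s,c,*uv,.044)))
g=cv2.cvtColor(c['frame'],cv2.COLOR_RGB2GRAY).astype(float)
# fence front edge: row of steepest drop per column
for u in range(262,310,4):
    d=np.diff(g[228:242,u]); k=d.argmin(); w=-np.clip(d[max(k-1,0):k+2],None,0); v=228+.5+(np.arange(max(k-1,0),k+2)@w)/w.sum(); print(u,round(v,2),L(onz(s,c,u,v,.047))[:2])
```

```text
[0.0507 0.0281 0.044 ]
[0.0512 0.0323 0.044 ]
262 234.53 [ 0.0567 -0.0253]
266 234.54 [ 0.0567 -0.0212]
270 234.55 [ 0.0567 -0.017 ]
274 234.53 [ 0.0567 -0.0129]
278 234.56 [ 0.0567 -0.0087]
282 234.54 [ 0.0567 -0.0046]
286 234.53 [ 0.0567 -0.0005]
290 234.53 [0.0567 0.0037]
294 234.48 [0.0566 0.0078]
298 234.39 [0.0565 0.0119]
302 234.34 [0.0565 0.0161]
306 234.33 [0.0565 0.0202]
```

Call:
arm_command(
  steps=[
    [[0,0.005,0],[0.04,0,0.02],-1],
    [[0,0.005,0],[0.062,0,0.07],-1],
    [[0,0.005,0],[0.062,0,0.12],-1],
    [[0,0.005,0],[0.062,0,0.132],-1],
    [[0,0.005,0],[0.062,0,0.132],-1],
    [[0,0.005,0],[0.062,0,0.132],-1],
  ],
)

```text
time: 15.52
eef_pos: [0.494, 0.0798, 0.0841]
tcp_rot: [-0.115, 0.993, -0.0, 0.001]
contact_force: [0.3, 0.2, 0.4]
opening: 0.001
```

Call:
arm_command(
  steps=[
    [[0,0,0],[0,0,0.001],-1],
    [[0,0,0],[0,0,0.001],-1],
  ],
)

```text
time: 15.78
eef_pos: [0.4951, 0.0798, 0.0844]
tcp_rot: [-0.115, 0.993, -0.001, 0.002]
contact_force: [0.8, -0.3, -0.8]
opening: 0.001
```

Call:
arm_command(
  steps=[
    [[0,0,0],[0,0,0.005],-1],
    [[0,0,0],[0,0,0.008],-1],
    [[0,0,0],[0,0,0.0095],-1],
    [[0,0,0],[0,0,0.0095],-1],
  ],
)

```text
time: 16.27
eef_pos: [0.4962, 0.0801, 0.076]
tcp_rot: [-0.115, 0.993, -0.0, 0.003]
contact_force: [-1.0, 0.7, 5.6]
opening: -0.001
```

Call:
arm_command(
  steps=[
    [[0,0,0],[-0.0005,0,0.001],-1],
    [[0,0,0],[-0.0005,0,0.001],-1],
  ],
)

```text
time: 16.52
eef_pos: [0.4976, 0.0804, 0.076]
tcp_rot: [-0.115, 0.993, -0.0, 0.004]
contact_force: [-0.1, 1.5, 5.2]
opening: 0.001
```

Call:
arm_command(
  steps=[
    [[0,0,0],[0,0,-0.008],-1],
    [[0,0,0],[0,0,-0.04],-1],
    [[0,0,0],[-0.03,0,-0.09],-1],
    [[0,0,0],[-0.06,0,-0.14],-1],
    [[0,0,0],[-0.06,0,-0.14],-1],
    [[0,0,0],[-0.06,0,-0.14],-1],
  ],
)

```text
time: 17.27
eef_pos: [0.5541, 0.094, 0.2157]
tcp_rot: [-0.115, 0.993, -0.0, 0.003]
contact_force: [-0.2, 0.7, -0.2]
opening: -0.003
```

Run:
```python
from h import *
s,c=snap('wrist','w6'); print(s['eef_pos'],s['tcp_rot'],s['dq'].round(3))
b=c['frame'][200:250,285:345,::-1]
cv2.imwrite('pics/z9.png',cv2.resize(b,None,fx=12,fy=12,interpolation=cv2.INTER_CUBIC))
print(cv2.cvtColor(c['frame'],cv2.COLOR_RGB2GRAY)[218:238,308:328])
```

```text
[0.55408592 0.09400981 0.21565404] [-1.14904687e-01  9.93370612e-01 -2.42284298e-04  3.41792460e-03] [-0.001  0.014  0.043  0.002 -0.001 -0.001]
[[100 111 134 141 132  96  67  63  62  64  82  99 121 127 126 125 124 126
  124 122]
 [ 99 109 134 142 128  97  77  78  79  81  96 105 125 128 122 120 121 123
  121 121]
 [ 99 105 133 142 129  99  87  92  91  92 102 108 124 119 102  96  97 100
  100  99]
 [110 108 126 139 124  90  66  66  66  67  87 104 120 110  94  89  89  90
   90  90]
 [131 122 116 127 116  84  65  63  62  66  80 101 118 112 100  91  90  91
   91  90]
 [145 134 118 115 106  81  68  72  73  77  88 103 114 116 117 110 101  98
   99  99]
 [151 139 126 124 112  86  76  79  83  88  95 107 118 130 136 130 123 118
  115 115]
 [148 136 126 132 129 108  82  66  62  74  94 118 133 137 137 136 132 130
  130 129]
 [147 134 125 133 136 129 107  78  70  94 118 132 138 137 137 136 132 132
  131 130]
 [147 134 127 134 138 137 128 107  92 115 133 137 138 136 137 136 135 134
  134 128]
 [145 132 132 137 138 138 128 111  99 109 124 134 137 136 137 135 136 136
  133 129]
 [144 132 132 136 135 123  97  73  66  68  90 118 134 136 136 137 133 130
  127 128]
 [143 131 132 137 123  90  68  62  61  65  69  88 119 134 137 137 132 124
  115 113]
 [142 130 131 138 118  79  68  76  79  82  79  76  90 120 135 142 133 114
   86  75]
 [141 132 134 142 117  81  74  86  91  91  90  80  72  96 132 146 137 114
   76  62]
 [127 130 139 143 114  77  63  65  65  67  66  66  65  89 134 148 137 114
   77  63]
 [ 87 129 144 142 111  74  64  62  63  64  63  65  64  88 134 147 136 115
   77  63]
 [ 73 128 145 141 112  72  64  64  64  66  65  65  64  90 134 144 136 113
   76  62]
 [ 76 129 144 142 109  73  63  62  63  64  65  62  63  90 136 143 134 114
   77  61]
 [ 77 130 145 141 109  72  63  62  63  65  64  64  63  91 136 142 134 113
   75  62]]
```

View pics/z9.png

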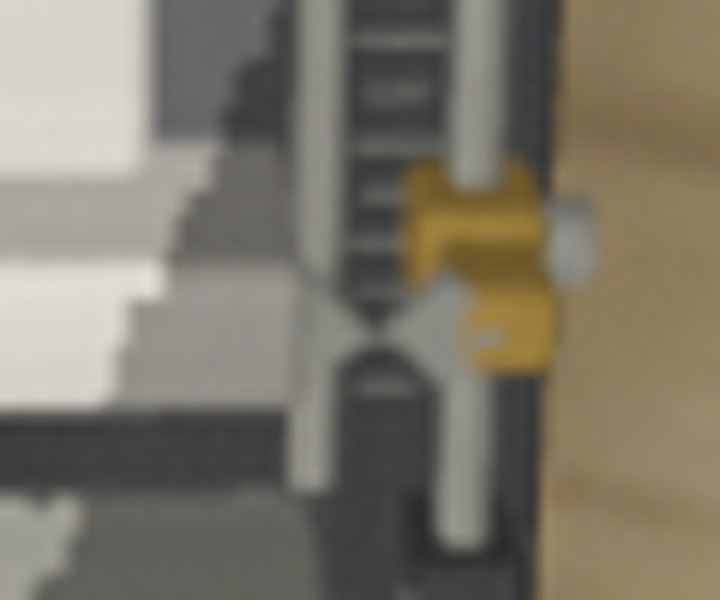

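Call:
arm_command(
  steps=[
    [[0,0,0],[0.02,0.05,-0.02],-1],
    [[0,0,0],[0.02,0.1,-0.04],-1],
    [[0,0,0],[0.02,0.12,-0.04],-1],
    [[0,0,0],[0.02,0.12,-0.04],-1],
    [[0,0,0],[0.02,0.12,-0.04],-1],
  ],
)

```text
time: 17.95
eef_pos: [0.5059, 0.2051, 0.2526]
tcp_rot: [-0.114, 0.993, -0.001, 0.001]
contact_force: [-0.0, -0.4, -0.3]
opening: -0.002
```

Run:
```python
from h import *
s,c=snap('wrist','w7'); print(s['eef_pos'],s['tcp_rot'],s['dq'].round(3))
u=c['frame'][:,:,::-1]; cv2.imwrite('pics/w7z.png',cv2.resize(u[190:260,150:240],None,fx=8,fy=8,interpolation=cv2.INTER_CUBIC))
s,c=snap('top','t7'); b=c['frame'][110:280,215:385,::-1]
cv2.imwrite('pics/t7z.png',cv2.resize(b,None,fx=3.5,fy=3.5,interpolation=cv2.INTER_CUBIC))
```

```text
[0.50588464 0.20509167 0.25256627] [-1.14499351e-01  9.93422705e-01 -6.05860423e-04  9.28082345e-04] [-0.014 -0.    -0.012  0.003  0.002  0.002]
```

View pics/w7.png

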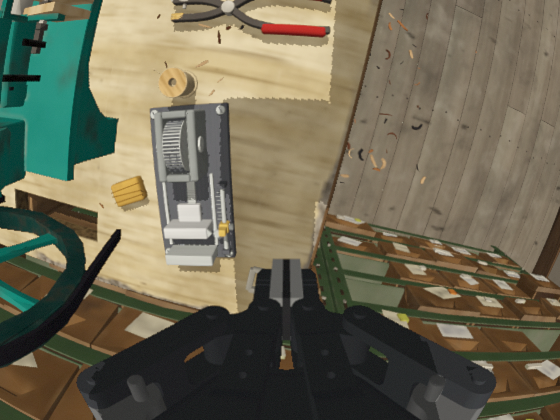

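View pics/w7z.png

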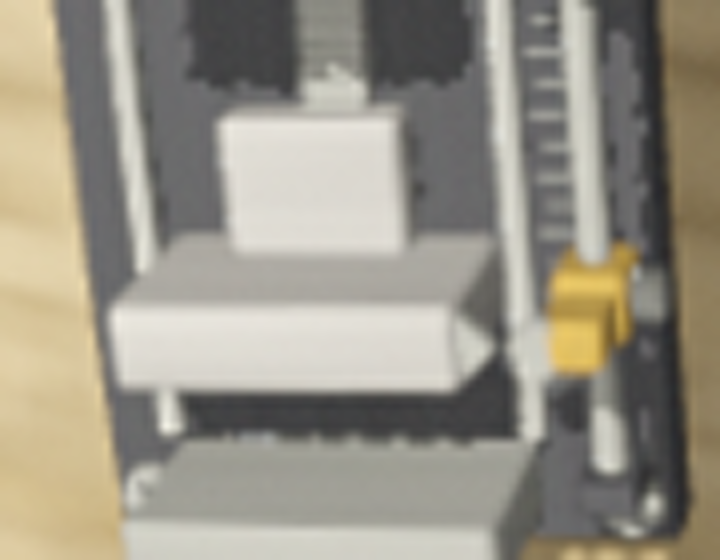

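View pics/t7z.png

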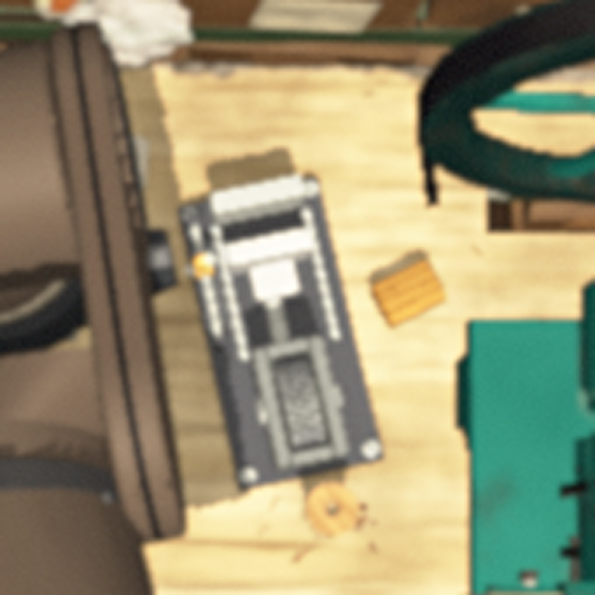

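Run:
```python
from h import *
print(get_state()['contact_force'].round(2)); print(sign_off())
```

```text
[ 0.09 -1.13 -0.75]
the job is handed in; nothing more can be done
None
```

The gauge is set: the fence's pointer now stands tip to tip with the mark rider's pointer. I handed the job in at about 18 s of the 54 s allowed.

- **Rolling:** I used the shut fingertips on the wheel crown, pressing with about 4 to 7 N. It took seven strokes and a small final nudge to close the fence by about 36 mm.
- **Pointers:** After the nudge, a close wrist view put the two tips within about 0.2 to 0.3 mm along the gauge's x, the fence perhaps 0.2 mm past the mark. A second view from the side showed them level. That is about the limit of what the images resolve.
- **Bystanders:** In the last overhead view the beeswax, spool and mark rider stand where they started. The arm hid the buckle in that view. It was visible in the wrist pictures, but I did not re-measure its position.
- **Hand:** It finished to the left of the gauge with the fingertips 0.25 m above the bench. The last force reading (about 1 N) was no larger than the readings in free air.
- **Disagreement:** The first overhead fix of the gauge differed from the wrist camera by about 3 mm along x. I used the wrist value, and contact came at z = 76 mm as the text says.

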